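Push the pan past its spring stop

ROBOT

A 6-joint arm with a two-finger parallel gripper is mounted at the origin on the work surface. World frame = base frame: x ahead of the robot, y to its left, z up, the work surface at z = 0. Lengths are in mm, angles in degrees, forces in N, time in s.
With the tool pointing down it reaches from about 350 to 850 mm from the base axis. Payload 8.1 kg.
Tool frame: the origin (TCP) lies midway between the tips of the shut fingers; the grasp point (between the pads) lies 19 mm behind it (r.pinch_z is the distance from the TCP to the grasp point, in mm); z points along the fingers, y is the line along which they close (so a half turn about z gives the same grasp; the last joint's range is limited). The gripper opens to 85 mm and grips with 20 to 120 N. Pads are 22 mm wide; open, the fingers measure 114 mm over their backs; the gripper's body (76 mm by 85 mm) begins 54 mm behind the grasp point. The pads swing forward as they close: fully open they stand 13 mm farther back than shut.
Start: joints at [67.242, 7.471, 85.268, -0, 87.261, -4.893], TCP at [184.042, 571.081, 231.292] pointing down, gripper open.
Joint ranges: [-169.43, 169.43], [-51.17, 129.36], [1.28, 143.12], [-76.62, 256.62], [0, 156.53], [-152.29, 152.29]. Speed limits (degrees/s): [136.94, 136.94, 159.86, 180, 180, 180].

INTERFACE

Orientations are given as [roll, pitch, yaw] about the fixed x, y, z axes, in that order (R = Rz(yaw) Ry(pitch) Rx(roll)).
In Python, from bench import sensors, optics, job, r gives the robot as it stands.
- The arm moves only by the tool play_rows, never from a script. Its argument "motion" is a list that holds one entry, the list of rows, each a list of 6 numbers: the shift along the tool's x, y, z in cm, then the turn, a rotation vector about the tool's x, y, z in degrees. In form: [[[x, y, z, ax, ay, az], ...]]. A call has 1 to 5 rows; each row is the pose to reach, as a shift and turn from the pose commanded when the call began, along the tool's axes at that moment; what a row does not reach only later rows make up. A row lasts 1/10 s, in which the tool goes at most 50 mm and 8.59 degrees, less where a joint would pass 70% of its speed; a pose out of reach is approached as far as the arm can. A call with a gripper value outside its range is refused whole. "jaw" is the opening, from 0 (shut) to 1 (fully open), set as the call begins (left out, the last holds). The fingers move at their own pace and stop on an object; "squeeze" is the grip in N (left out, the last holds). Time passes only in rows, so rows that repeat a pose let the fingers close. It gives the time, the measured TCP pose, the force, the opening and the grip force at its end, in the units of the state.
- sensors.sense(): the state, without advancing time (a new reading comes with each control period).
- optics.snapshot(name): name is "scene" or "side" or "wrist"; returns a dict with "pixels" (420x560x3 uint8, red, green, blue), "mtx" (3x3 intrinsics, pixels), "R" (3x3) and "t" (3): a world point X has camera coordinates R X + t; the wrist camera has in their place "T_tool_cam" (4x4, takes a point from camera to tool coordinates, whose origin is the TCP and whose axes are the flange's). Camera axes: x right, y down, z forward; pixel columns grow to the right and rows downward; lengths in mm; the calibration is good to about 2 mm. A picture is of the moment at which its call begins: read the wrist's pose just before it. There is no depth.
- job.hand_in(): hands the job in; it is judged then, once.
The state is a dict: "time": time; "joint_pos": joint angles; "qd": joint speeds; "joint_efforts": joint torques, N m; "tool_pos": TCP position; "tcp_rot": TCP orientation; "ft_force": force on the tool from outside, world axes, zero at the start; "wrist_torque": the same for the moment, N m; "finger_gap": finger opening in mm; "grip_force": force on a finger pad.
Only numpy, scipy, OpenCV 4.12 (cv2) and the standard library are available. Lean on these libraries where they do the work, as an engineer would, in place of code of your own. Each camera call takes 0.05 s, during which the arm holds its last target. There are 200 camera calls.

TASK

The square steel pan of lemons stands on its slide, held back by the yellow spring stop in front of it. Press the red pedal down with the fingertips and keep it down while you push the pan along over the stop, then push the pan fully home against the blue end wall so that the stop springs up again behind it. Only push the pan, never lift or tip it, and leave the mill, the ramekin and the bowl where they are.

Things in the scene. Friction and masses are not known exactly. Their poses are not given: they have to be found in the camera images.
- dock: pan slide fixed to the counter, base 390 x 150 mm. Origin at counter height on its centre line, z up, x = pushing direction from the open end (x -250 mm) to the blue end wall (56 mm high, face at x +125). White runners, tops 30 mm up, at y -57 to -37 and +37 to +57 mm; dark side guides, inner faces at y -62 and +62 mm, 42 mm high.
- pedal (a joint): how far the red pedal with the yellow stop is pressed straight down, m: 0 up, 0.016 fully down. A soft spring (1.5 N up, 3 N down) lifts it when let go. Beyond 0.009 the stop is clear of the pan. Can be pressed anywhere along the tread, and a fingertip can slide along it. Once the pan's front is over the stop, the pan itself keeps it down until its rear has passed.
- tread (a point): point on the top of the pedal's ribbed red tread, on its centre line, at x -200 mm of the slide; 27 mm above the counter when up, 11 mm when down. The tread is 40 mm wide, level, and runs from x -240 to -12 mm of the slide between the runners, beneath the pan and out behind it.
- stop_top (a point): centre of the top of the yellow stop, at x -6 mm of the slide, y 0; 39 mm above the counter when up (9 mm above the runners). The stop is 12 mm long (x -12 to 0 mm), 40 mm wide, one rigid piece with the red pedal, and moves with it.
- pan: loose open square steel pan with lemons fixed in it, 120 x 120 mm, 38 mm high, flat upright walls, 0.8 kg. Origin at the centre of its underside, 30 mm above the counter; axes as the slide's; 2 mm play each side. Starts with its front 12 to 50 mm short of the stop. Home: front at the blue wall, origin at x +65 mm of the slide, rear 5 mm past the stop.
- mill: loose dark wooden pepper mill, 52 mm across, 110 mm tall, origin under its centre; to be left alone
- ramekin: loose white ceramic cup, 68 mm across, 45 mm tall, origin under its centre; to be left alone
- bowl: loose blue ceramic bowl, 100 mm across, 50 mm tall, origin under its centre; to be left alone
There are look-alikes about, which are no part of the job. Of the things that look like the pan, the middle-sized one is meant.

How it is judged (in metres and radians):
On the way, in this order (a step that is already met when the one before it is completed fails the run):
1. the pedal is pressed down by the fingers while the pan is still short of the stop (value of joint pedal above 0.009 m and contact force between the fingers and dock above 0.3 N and x of pan in the frame of dock below -0.072 m), for 0.1 s.
2. the pan's front has been pushed over the held-down stop (value of joint pedal above 0.008 m and x of pan in the frame of dock above -0.066 m), for 0.05 s.
At the end, for the whole second after the job is handed in: the pan stands level on the runners at the blue wall (within 5 mm), the stop has sprung up behind it (pedal within 3 mm of the top), the pan is at rest, and mill, ramekin and bowl are within 20 mm of where they were (x of pan in the frame of dock between 0.06 and 0.068 m and y of pan in the frame of dock between -0.005 and 0.005 m and z of pan in the frame of dock below 0.033 m and angle between pan's own z axis and vertical below 0.04 rad and value of joint pedal below 0.003 m and linear speed of pan below 0.01 m/s and distance of each of mill, ramekin, bowl from where it was at the start of the episode below 0.02 m); the robot touches nothing.
It fails at once if the pan is lifted (more than 8 mm off the runners) (z of pan in the frame of dock above 0.038 m).
It fails at once if the pan is tipped (more than about 10 degrees) (angle between pan's own z axis and vertical above 0.17 rad).
It fails at once if the mill is moved more than 20 mm (distance of mill from where it was at the start of the episode above 0.02 m).
It fails at once if the ramekin is moved more than 20 mm (distance of ramekin from where it was at the start of the episode above 0.02 m).
It fails at once if the bowl is moved more than 20 mm (distance of bowl from where it was at the start of the episode above 0.02 m).
It also fails if it takes over 48 s, if anything falls off the work surface, if the arm or the gripper's body presses on something with over 40 N, if the wrist force passes 120 N, or if a joint passes its speed limit or range.

## Working session

There is one attempt and no reset: what is moved stays moved. The work goes in short steps, Python scripts to look and compute and a tool call to move; the robot and the scene stay as the last step left them, time stands still between calls to the robot, and variables do not carry over. Pictures are saved under pics/ and viewed, at most 10 in all, crops included, and the job is handed in when it is done.

Besides the shell and the picture viewer there is one more tool, called after "Call:" by a JSON object that holds its "method" and its "body", one argument or row to a line. play_rows: Moves the arm, as the interface text tells. Its arguments: {"type":"object","properties":{"motion":{"type":"array","items":{"type":"array","items":{"type":"array","items":{"type":"number"}}}},"jaw":{"type":"number"},"squeeze":{"type":"number"}},"required":["motion"]}

```bash
mkdir -p pics; ls
python3 - <<'E'
from bench import sensors, optics, job, r
import cv2, numpy as np
s=sensors.sense(); print(s['time'],s['tool_pos'],s['tcp_rot'])
for n in ['scene','side']:
    d=optics.snapshot(n); cv2.imwrite(f'pics/{n}0.png',d['pixels'][:,:,::-1])
    np.savez(f'{n}0.npz',**{k:np.array(v) for k,v in d.items()})
    print(n,(-d['R'].T@d['t']).round())
E
```

```text
pics
0.0 [183.82132661 570.57787793 230.25233406] [-1.79894933e+02 -8.87191432e-03  1.62135864e+02]
scene [1324.  493.  701.]
side [ 362. -625.  718.]
```

View pics/scene0.png

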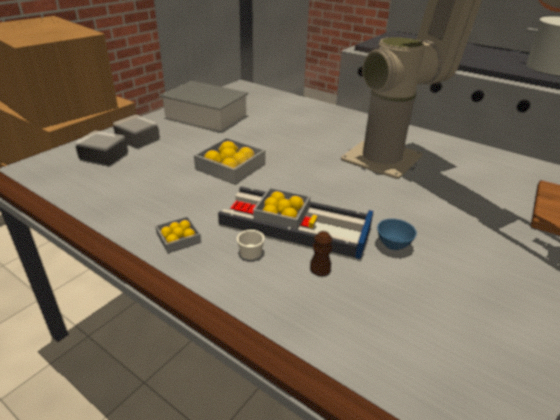

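View pics/side0.png

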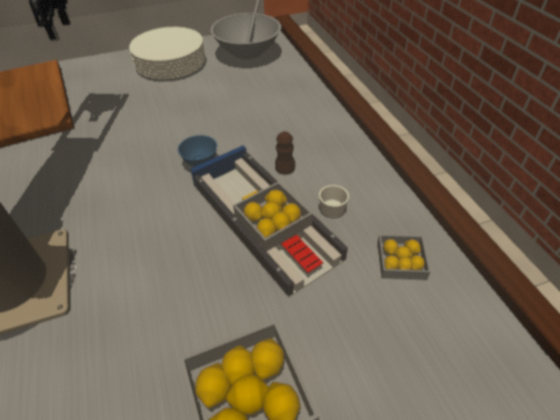

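The dock lies across the middle of both views, with its blue wall at scene (365,232) and side (220,160). The pan is at scene (282,208) and side (271,212), and the red tread shows behind it at side (302,253). I'll enlarge both to read corner positions.

Run:
```python
import cv2
a=cv2.imread('pics/scene0.png')[170:280,205:425]; b=cv2.imread('pics/side0.png')[130:300,170:370]
cv2.imwrite('pics/sc1.png',cv2.resize(a,None,fx=3.6,fy=3.6,interpolation=cv2.INTER_CUBIC))
cv2.imwrite('pics/si1.png',cv2.resize(b,None,fx=3.5,fy=3.5,interpolation=cv2.INTER_CUBIC))
```

```text
(no output)
```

View pics/sc1.png

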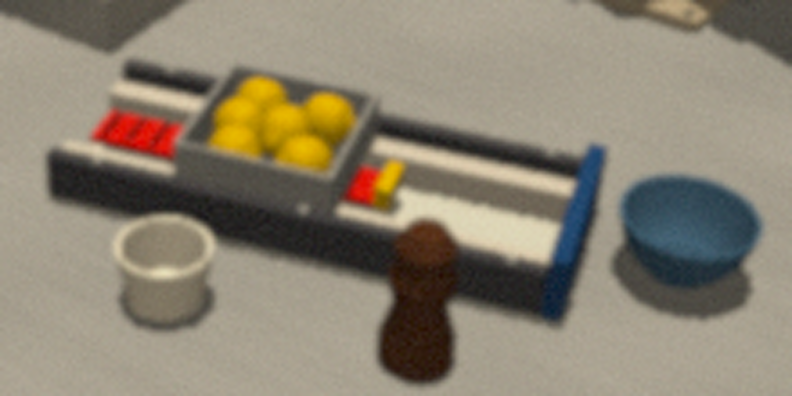

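View pics/si1.png

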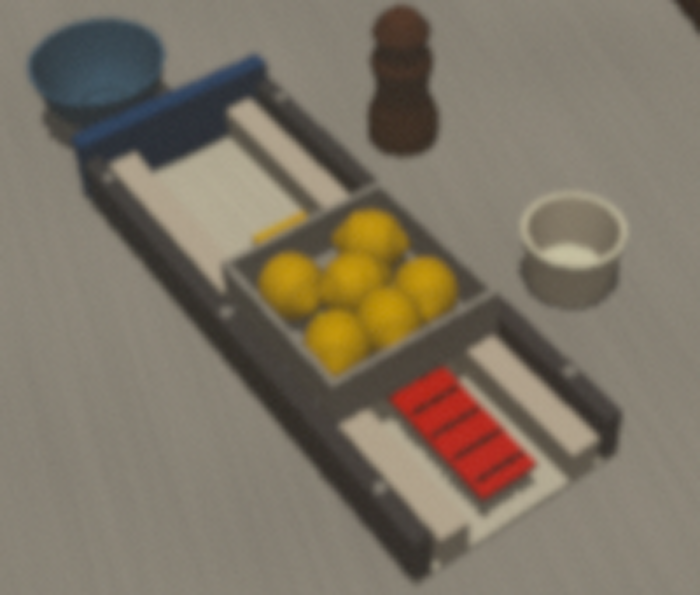

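The side crop shows the tread's rear corners at (484,500) and (535,464), and the pan's rear top edge from (333,385) to (495,293). The wall's top edge runs from (80,148) to (265,68). I'll fit the dock pose and the pan's x to these landmarks.

```bash
cat > fit.py <<'E'
import numpy as np
from scipy.optimize import least_squares
D={n:np.load(f'{n}0.npz') for n in('scene','side')}
C={'scene':(3.6,205,170),'side':(3.5,170,130)}
# view, dock xyz, pan? , crop px
L=[('side',(-240,20,27),0,(484,500)),('side',(-240,-20,27),0,(535,464)),
('side',(125,75,56),0,(80,148)),('side',(125,-75,56),0,(265,68)),
('side',(-250,75,0),0,(415,580)),('side',(-250,-75,0),0,(612,452)),
('side',(-60,60,68),1,(333,385)),('side',(-60,-60,68),1,(495,293)),('side',(60,60,68),1,(225,265)),('side',(60,-60,68),1,(380,188)),
('scene',(-60,-60,68),1,(180,155)),('scene',(-60,60,68),1,(238,70)),('scene',(60,-60,68),1,(333,190)),('scene',(60,60,68),1,(380,95)),
('scene',(-240,20,27),0,(105,112)),('scene',(-250,-75,0),0,(52,195)),('scene',(-250,-75,42),0,(52,150))]
def proj(d,X):
    c=d['R']@X+d['t']; p=d['mtx']@c; return p[:2]/p[2]
def res(q):
    o=[];c,s=np.cos(q[2]),np.sin(q[2])
    for n,X,p,uv in L:
        x=X[0]+p*q[3];y=X[1]
        W=np.array([q[0]+c*x-s*y,q[1]+s*x+c*y,X[2]])
        k,a,b=C[n]
        o.append(proj(D[n],W)-((np.array(uv)+.5)/k-.5+[a,b]))
    return np.array(o)
if __name__=='__main__':
  best=min((least_squares(lambda q:res(q).ravel(),[500,350,y0,-90],loss='soft_l1',x_scale=[100,100,1,100]) for y0 in(0,1.5,3,4.5)),key=lambda f:f.cost)
  q=best.x;print(q[:2],np.degrees(q[2]),q[3]);print(res(q).round(1).tolist())
E
python3 fit.py
```

```text
[509.9098744   40.80378521] 106.16666160543758 -92.60154110003472
[[-0.7, -1.0], [0.5, -0.8], [-0.8, -0.1], [0.3, -2.0], [-0.4, 1.9], [1.3, 0.4], [-0.8, 0.4], [0.6, -0.7], [-2.0, -0.8], [-0.4, -2.4], [-1.7, -3.1], [-1.3, -1.8], [-0.2, -2.6], [0.2, -0.0], [1.8, -0.6], [-1.2, 1.7], [-2.0, 1.5]]
```

```bash
cat > h.py <<'E'
import numpy as np, sys
from scipy.spatial.transform import Rotation as Ro
from bench import sensors, optics
O=np.array([509.9,40.8,0]); RD=Ro.from_euler('z',106.17,degrees=True)
def cur():
    s=sensors.sense(); return s,np.array(s['tool_pos']),Ro.from_euler('xyz',s['tcp_rot'],degrees=True)
def to(x,y,z,t):
    s,p,R=cur(); a=np.radians(t)
    T=RD*Ro.from_matrix(np.array([[np.cos(a),0,np.sin(a)],[0,-1,0],[np.sin(a),0,-np.cos(a)]]).T.copy()) if 0 else RD*Ro.from_matrix(np.array([[np.cos(a),0,np.sin(a)],[0,-1,0],[np.sin(a),0,-np.cos(a)]]))
    W=O+RD.apply([x,y,z])
    print('shift cm',(R.inv().apply(W-p)/10).round(2),'rotvec',np.degrees((R.inv()*T).as_rotvec()).round(2))
def state():
    s,p,R=cur(); print(s['time'],'dock',RD.inv().apply(p-O).round(1),'F dock',RD.inv().apply(s['ft_force']).round(2),'z',RD.inv().apply(R.apply([0,0,1])).round(3))
E
sed -i 's/^    T=.* if 0 else /    T=/' h.py
python3 - <<'E'
from h import *
state(); to(-185,0,140,15)
E
```

```text
0.1 dock [599.7 165.6 230.4] F dock [-0.66  0.54 -0.12] z [-0.001  0.001 -1.   ]
shift cm [-57.64 -55.74   9.12] rotvec [-7.41 13.82 55.62]
```

Call:
{"method": "play_rows", "body": {
  "motion": [
    [[-3.5, -3.5, 0, -0.5, 1, 5], [-7, -7, 0, -1, 2, 10], [-10.5, -10.5, 0, -1.5, 3, 15], [-14, -13.5, 0, -2, 4, 20], [-17.5, -17, 0, -2.5, 5, 25]]
  ],
  "jaw": 0,
  "squeeze": 30
}}

```text
time: 0.6
tool_pos: [298.8, 354.0, 230.9]
tcp_rot: [178.6, -5.4, 137.0]
ft_force: [1.8, -0.2, 0.4]
finger_gap: 12.1
grip_force: 0.0
```

Run:
```python
from h import *
state(); to(-185,0,140,15)
```

```text
0.6 dock [359.6 115.5 230.9] F dock [-0.63 -1.64  0.44] z [ 0.093  0.028 -0.995]
shift cm [-53.31 -18.09   3.65] rotvec [-4.15  8.99 30.49]
```

Call:
{"method": "play_rows", "body": {
  "motion": [
    [[-4.7, -1.6, 0.1, -0.4, 0.8, 3], [-9.4, -3.2, 0.2, -0.8, 1.6, 6], [-14.1, -4.8, 0.3, -1.2, 2.4, 9], [-18.8, -6.4, 0.4, -1.6, 3.2, 12], [-23.5, -8, 0.5, -2, 4, 14]]
  ]
}}

```text
time: 1.1
tool_pos: [415.7, 136.5, 202.2]
tcp_rot: [178.5, -9.8, 123.0]
ft_force: [1.0, 0.7, 0.3]
finger_gap: 0.1
grip_force: 0.0
```

Run:
```python
from h import *
state(); to(-185,0,140,15)
```

```text
1.1 dock [118.1  63.8 202.2] F dock [ 0.41 -1.14  0.31] z [ 0.17   0.024 -0.985]
shift cm [-31.47  -2.71   0.81] rotvec [-2.09  4.96 16.55]
```

Call:
{"method": "play_rows", "body": {
  "motion": [
    [[-4.6, -0.4, 0.1, -0.3, 0.7, 2.4], [-9.2, -0.8, 0.2, -0.6, 1.4, 4.8], [-13.8, -1.2, 0.3, -0.9, 2.1, 7.2], [-18.4, -1.6, 0.4, -1.2, 2.8, 9.6], [-23, -2, 0.5, -1.5, 3.5, 12]]
  ]
}}

```text
time: 1.6
tool_pos: [522.5, -63.3, 157.2]
tcp_rot: [179.5, -13.5, 110.9]
ft_force: [0.1, 0.7, 1.2]
finger_gap: -0.1
grip_force: 0.0
```

Call:
{"method": "play_rows", "body": {
  "motion": [
    [[-4, -0.2, 0.1, -0.3, 0.7, 2.3], [-7.6, 0, 0.2, -0.6, 1.4, 4.5], [-7.6, 0, 0.2, -0.6, 1.4, 4.5]]
  ]
}}

```text
time: 1.9
tool_pos: [548.0, -133.7, 135.3]
tcp_rot: [-179.8, -15.0, 106.0]
ft_force: [-0.6, 0.2, -0.1]
finger_gap: -0.0
grip_force: 0.0
```

Run:
```python
from h import *
import cv2
state(); to(-185,0,60,15)
s,p,R=cur()
d=optics.snapshot('wrist'); cv2.imwrite('pics/w1.png',d['pixels'][:,:,::-1]); 
np.savez('w1.npz',p=p,R=R.as_matrix(),M=d['mtx'],T=d['T_tool_cam'])
```

```text
1.9 dock [-178.2   12.   135.3] F dock [ 0.36  0.57 -0.1 ] z [ 0.259  0.003 -0.966]
shift cm [-2.6   1.23  7.09] rotvec [-0.15 -0.   -0.18]
```

View pics/w1.png

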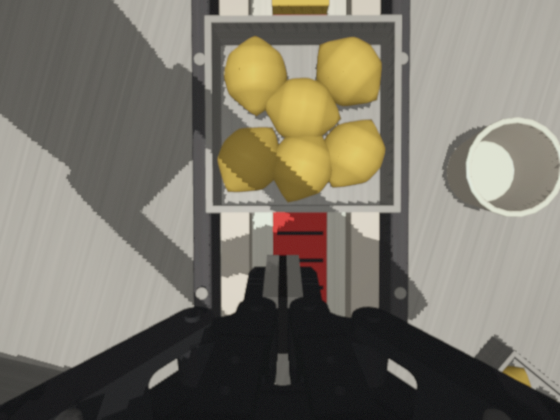

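The wrist view shows the pan's rear top edge from (206,212) to (401,212) and its front edge from (206,17) to (402,15). The tread edges are at columns 273 and 327 around row 230, and the yellow stop is at the top.

Run:
```python
from h import *
d=np.load('w1.npz')
for uv,z in [((206,212),68),((401,212),68),((206,17),68),((402,15),68),((273,230),27),((327,230),27),((300,14),38)]:
    c=np.linalg.inv(d['M'])@[*uv,1]
    o=d['R']@d['T'][:3,3]+d['p']; v=d['R']@d['T'][:3,:3]@c
    print(uv,RD.inv().apply(o+v*(z-o[2])/v[2]-O).round(1))
```

```text
(206, 212) [-154.5   58.6   68. ]
(401, 212) [-154.9  -61.7   68. ]
(206, 17) [-35.8  57.5  68. ]
(402, 15) [-35.1 -61.6  68. ]
(273, 230) [-169.4   18.4   27. ]
(327, 230) [-169.6  -21.    27. ]
(300, 14) [-19.3  -1.1  38. ]
```

Run:
```python
from h import *
to(-184,-1.5,60,15); to(-184,-1.5,34,15); to(-184,-1.5,15,15)
```

```text
shift cm [-2.72  1.34  7.16] rotvec [-0.14 -0.03 -0.05]
shift cm [-3.39  1.34  9.67] rotvec [-0.14 -0.03 -0.05]
shift cm [-3.89  1.35 11.5 ] rotvec [-0.14 -0.03 -0.05]
```

Call:
{"method": "play_rows", "body": {
  "motion": [
    [[-2, 1.35, 3.6, 0, 0, 0], [-2.7, 1.35, 7.2, 0, 0, 0], [-3.4, 1.35, 9.7, 0, 0, 0], [-3.8, 1.35, 11.1, 0, 0, 0], [-3.8, 1.35, 11.1, 0, 0, 0]]
  ]
}}

```text
time: 2.45
tool_pos: [562.3, -132.5, 19.8]
tcp_rot: [-179.9, -15.1, 106.4]
ft_force: [-0.8, 0.6, 2.4]
finger_gap: -0.2
grip_force: 1.1
```

Run:
```python
from h import *
state(); to(-184,-1.5,14,15)
```

```text
2.45 dock [-181.    -2.1   19.8] F dock [0.82 0.6  2.38] z [ 0.26   0.003 -0.966]
shift cm [-0.44 -0.06  0.48] rotvec [-0.19 -0.05  0.19]
```

Call:
{"method": "play_rows", "body": {
  "motion": [
    [[-0.1, 0, 0.4, 0, 0, 0], [-0.1, 0, 0.4, 0, 0, 0], [-0.13, 0, 0.5, 0, 0, 0], [-0.13, 0, 0.5, 0, 0, 0]]
  ]
}}

```text
time: 2.85
tool_pos: [564.8, -134.2, 17.4]
tcp_rot: [179.9, -14.8, 106.4]
ft_force: [1.4, 1.3, 3.2]
finger_gap: 0.1
grip_force: 1.4
```

Run:
```python
from h import *
state(); to(-150,-1.5,14.5,15);to(-120,-1.5,14.5,15)
```

```text
2.85 dock [-183.4   -4.    17.4] F dock [ 0.87 -1.68  3.18] z [ 0.256 -0.001 -0.967]
shift cm [ 3.16 -0.24  1.13] rotvec [0.08 0.17 0.19]
shift cm [ 6.06 -0.23  1.9 ] rotvec [0.08 0.17 0.19]
```

Call:
{"method": "play_rows", "body": {
  "motion": [
    [[-0.04, -0.05, 0.15, 0, 0, 0], [-0.04, -0.1, 0.15, 0, 0, 0], [0.44, -0.1, 0.28, 0, 0, 0], [0.93, -0.1, 0.41, 0, 0, 0], [1.4, -0.1, 0.54, 0, 0, 0]]
  ]
}}

```text
time: 3.35
tool_pos: [558.4, -119.8, 14.5]
tcp_rot: [180.0, -14.9, 106.3]
ft_force: [0.2, -2.7, 3.0]
finger_gap: 0.1
grip_force: 1.5
```

Run:
```python
from h import *
import cv2,time
state(); d=optics.snapshot('side'); state(); 
d2=optics.snapshot('wrist'); state()
cv2.imwrite('pics/s2.png',np.hstack([cv2.resize(d['pixels'][130:300,170:370],(400,340),interpolation=cv2.INTER_CUBIC),cv2.resize(d2['pixels'],(400,300)) if 0 else cv2.resize(d2['pixels'],(400,340))])[:,:,::-1])
```

```text
3.35 dock [-167.8   -1.8   14.5] F dock [-2.69  0.6   2.95] z [ 0.257  0.001 -0.966]
3.4 dock [-166.9   -1.8   14.4] F dock [-1.23 -0.72  3.23] z [ 0.258  0.001 -0.966]
3.45 dock [-167.    -1.8   14.4] F dock [0.63 0.07 2.69] z [ 0.258  0.001 -0.966]
```

View pics/s2.png

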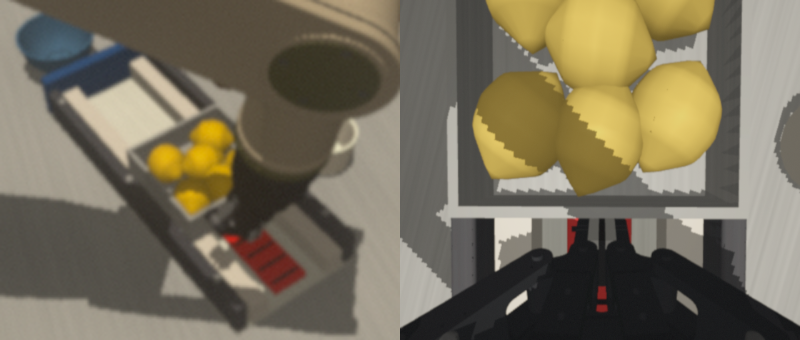

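The finger is on the pressed tread, centred just behind the pan, at about 3 N. That means the pedal is essentially fully down, so I can push.

Call:
{"method": "play_rows", "body": {
  "motion": [
    [[0.58, 0, 0.16, 0, 0, 0], [1.16, 0, 0.31, 0, 0, 0], [1.74, 0, 0.47, 0, 0, 0], [2.32, 0, 0.62, 0, 0, 0], [2.9, 0, 0.78, 0, 0, 0]]
  ]
}}

```text
time: 3.95
tool_pos: [550.4, -91.5, 14.6]
tcp_rot: [180.0, -14.8, 106.3]
ft_force: [1.7, -5.7, 2.5]
finger_gap: 0.1
grip_force: 3.3
```

Run:
```python
from h import *
state()
```

```text
3.95 dock [-138.4   -2.1   14.6] F dock [-5.93 -0.05  2.51] z [ 0.255 -0.    -0.967]
```

Call:
{"method": "play_rows", "body": {
  "motion": [
    [[0.58, 0, 0.16, 0, 0, 0], [1.16, 0, 0.31, 0, 0, 0], [1.74, 0, 0.47, 0, 0, 0], [2.32, 0, 0.62, 0, 0, 0], [2.9, 0, 0.78, 0, 0, 0]]
  ]
}}

```text
time: 4.45
tool_pos: [542.0, -62.7, 14.6]
tcp_rot: [180.0, -14.8, 106.3]
ft_force: [2.4, -6.8, 2.8]
finger_gap: -0.1
grip_force: 3.4
```

Run:
```python
from h import *
import cv2
state()
d=optics.snapshot('side'); d2=optics.snapshot('scene')
cv2.imwrite('pics/s3.png',np.hstack([cv2.resize(d['pixels'][130:300,170:370],(400,340),interpolation=cv2.INTER_CUBIC),cv2.resize(d2['pixels'][150:290,220:385],(400,340))])[:,:,::-1])
```

```text
4.45 dock [-108.4   -2.    14.6] F dock [-7.19 -0.37  2.82] z [ 0.255 -0.    -0.967]
```

View pics/s3.png

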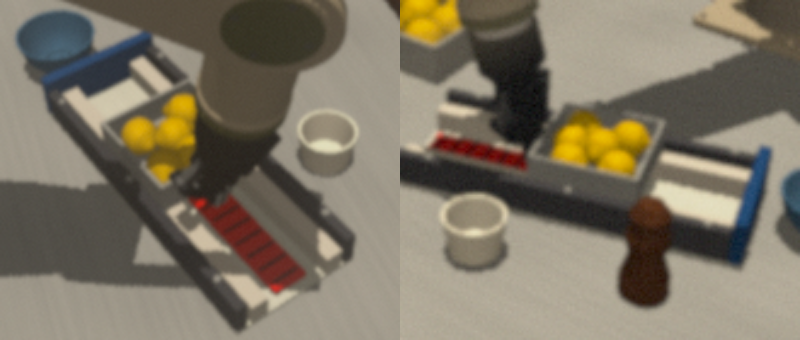

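The pan is level, with its front well past the stop and the pedal down. I'll keep pushing.

Call:
{"method": "play_rows", "body": {
  "motion": [
    [[0.77, 0, 0.21, 0, 0, 0], [1.54, 0, 0.41, 0, 0, 0], [2.31, 0, 0.62, 0, 0, 0], [3.08, 0, 0.82, 0, 0, 0], [3.86, 0, 1.03, 0, 0, 0]]
  ]
}}

```text
time: 5.05
tool_pos: [530.8, -24.5, 14.5]
tcp_rot: [180.0, -14.8, 106.3]
ft_force: [2.1, -6.1, 2.0]
finger_gap: -0.0
grip_force: 3.4
```

Call:
{"method": "play_rows", "body": {
  "motion": [
    [[0.77, 0, 0.2, 0, 0, 0], [1.54, 0, 0.4, 0, 0, 0], [2.31, 0, 0.6, 0, 0, 0], [2.9, 0, 0.76, 0, 0, 0], [2.9, 0, 0.76, 0, 0, 0]]
  ]
}}

```text
time: 5.55
tool_pos: [521.9, 5.3, 14.5]
tcp_rot: [180.0, -14.9, 106.4]
ft_force: [1.7, -0.8, 2.6]
finger_gap: -0.3
grip_force: 1.7
```

Run:
```python
from h import *
state(); to(-50,-2,15,15); to(-50,-2,53,15); to(-10,-2,53,15)
```

```text
5.55 dock [-37.4  -1.6  14.5] F dock [-1.21 -1.42  2.63] z [ 0.257  0.001 -0.966]
shift cm [-1.2   0.03 -0.37] rotvec [-0.03  0.09  0.2 ]
shift cm [-0.22  0.03 -4.04] rotvec [-0.03  0.09  0.2 ]
shift cm [ 3.64  0.05 -3.01] rotvec [-0.03  0.09  0.2 ]
```

Call:
{"method": "play_rows", "body": {
  "motion": [
    [[-1.2, 0, -0.35, 0, 0, 0], [-0.7, 0, -2, 0, 0, 0], [-0.33, 0, -3.65, 0, 0, 0], [0.5, 0, -3.4, 0, 0, 0], [1.1, 0, -3.24, 0, 0, 0]]
  ]
}}

```text
time: 6.05
tool_pos: [521.8, 6.4, 48.4]
tcp_rot: [179.9, -14.8, 106.3]
ft_force: [2.2, -6.8, 5.1]
finger_gap: -0.1
grip_force: 3.5
```

Run:
```python
from h import *
state(); to(-15,-2,49,15); to(-5,-2,49,15)
```

```text
6.05 dock [-36.3  -1.8  48.4] F dock [-7.19 -0.22  5.14] z [ 0.256 -0.    -0.967]
shift cm [2.08 0.02 0.49] rotvec [0.02 0.18 0.14]
shift cm [3.04 0.02 0.75] rotvec [0.02 0.18 0.14]
```

Call:
{"method": "play_rows", "body": {
  "motion": [
    [[0.58, 0, 0.16, 0, 0, 0], [1.16, 0, 0.31, 0, 0, 0], [1.74, 0, 0.47, 0, 0, 0], [2.13, 0, 0.57, 0, 0, 0], [2.42, 0, 0.65, 0, 0, 0]]
  ]
}}

```text
time: 6.55
tool_pos: [514.6, 30.5, 48.1]
tcp_rot: [180.0, -14.8, 106.4]
ft_force: [2.5, -5.8, 4.6]
finger_gap: -0.2
grip_force: 3.5
```

Call:
{"method": "play_rows", "body": {
  "motion": [
    [[0.15, 0, 0.04, 0, 0, 0], [0.29, 0, 0.08, 0, 0, 0], [0.39, 0, 0.1, 0, 0, 0]]
  ]
}}

```text
time: 6.85
tool_pos: [513.4, 34.2, 48.1]
tcp_rot: [180.0, -14.8, 106.3]
ft_force: [2.3, -6.1, 5.0]
finger_gap: -0.2
grip_force: 3.2
```

Run:
```python
from h import *
state()
```

```text
6.85 dock [-7.3 -1.6 48.1] F dock [-6.53 -0.47  5.04] z [ 0.256  0.    -0.967]
```

Still sliding at about 6.5 N, so not at the wall yet. I'll go on in 1 mm steps.

Call:
{"method": "play_rows", "body": {
  "motion": [
    [[0.1, 0, 0.03, 0, 0, 0], [0.19, 0, 0.05, 0, 0, 0], [0.29, 0, 0.08, 0, 0, 0]]
  ]
}}

```text
time: 7.15
tool_pos: [513.0, 35.8, 48.1]
tcp_rot: [179.9, -14.7, 106.3]
ft_force: [1.8, -15.6, 5.2]
finger_gap: 0.1
grip_force: 7.7
```

Run:
```python
from h import *
state()
```

```text
7.15 dock [-5.6 -1.6 48.1] F dock [-15.44   2.61   5.17] z [ 0.253 -0.    -0.967]
```

The force jumped to 15 N at TCP x −5.6, as expected for home, so the pan is against the wall. I'll back off, rise and check.

Call:
{"method": "play_rows", "body": {
  "motion": [
    [[-0.6, 0, -0.16, 0, 0, 0], [-1.9, 0, -0.5, 0, 0, 0], [-3.9, 0, -1.04, 0, 0, 0], [-4.8, 0, -4, 0, 0, 0], [-5.2, 0, -8.5, 0, 0, 0]]
  ]
}}

```text
time: 7.65
tool_pos: [529.5, -31.6, 113.7]
tcp_rot: [-179.6, -15.2, 106.2]
ft_force: [1.2, -0.1, -0.6]
finger_gap: -0.1
grip_force: 0.0
```

Run:
```python
from h import *
import cv2
state()
s,p,R=cur(); d=optics.snapshot('wrist'); d2=optics.snapshot('scene')
np.savez('w1.npz',p=p,R=R.as_matrix(),M=d['mtx'],T=d['T_tool_cam'])
cv2.imwrite('pics/s4.png',np.hstack([d['pixels'],cv2.resize(d2['pixels'][170:290,300:368],(238,420))])[:,:,::-1])
```

```text
7.65 dock [-75.    1.4 113.7] F dock [-0.44 -1.11 -0.58] z [ 0.262  0.008 -0.965]
```

View pics/s4.png

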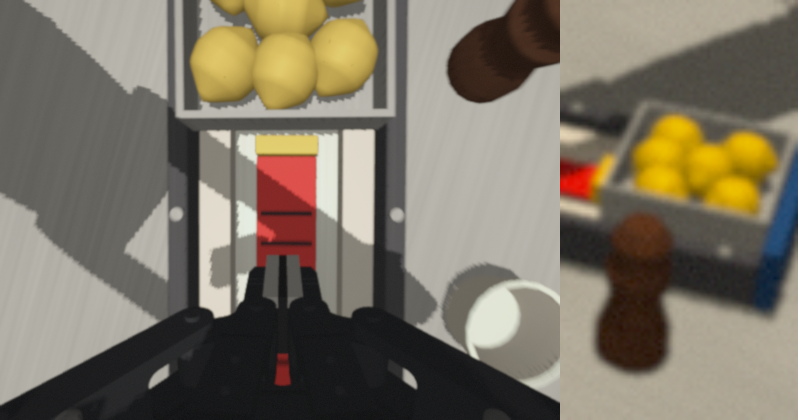

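The stop (258–318, 136–154) is up behind the pan's rear (row 128), and in the scene crop the pan touches the blue wall. The mill and ramekin haven't moved.

Call:
{"method": "play_rows", "body": {
  "motion": [
    [[0, 0, -2, 0, 0, 0], [0, 0, -4, 0, 0, 0], [0, 0, -4, 0, 0, 0], [0, 0, -4, 0, 0, 0]]
  ]
}}

```text
time: 8.15
tool_pos: [535.4, -41.4, 155.1]
tcp_rot: [-180.0, -14.9, 106.3]
ft_force: [0.2, -0.2, -1.3]
finger_gap: -0.3
grip_force: 0.0
```

```bash
python3 -c "
from bench import job
print(job.hand_in())"
```

```text
the job is handed in; nothing more can be done
None
```

The pan was pushed home against the blue wall, the stop sprang up behind it, the mill, ramekin and bowl were left alone, and the job was handed in at about 8 s; hand-in returned no verdict.

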